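# Pass a ring tray through the drop gate of the bench chute

## Task

Pass the tray of steel rings through the green chute into the bay at its closed end: with one fingertip hold down the long red rail beside the chute, so that the yellow drop gate sinks below the chute floor, and while you keep it down push the tray steadily along with the other finger until the whole tray is past the gate. The gate must not touch the tray; when the tray is through, take the hand away so that the gate springs up behind it. Only push: do not grip, lift, tip or fling the tray, keep the rings on their posts, and leave the hammer, the bottle and the loose collar alone.

Things in the scene. Friction and masses are not known exactly. Their poses are not given: they have to be found in the camera images.
- chute: Green sheet-steel chute on legs, fixed to the bench, turned by up to 0.3 rad. Origin: on the bench surface under the gate slot, half-way across. y axis: along the chute, direction of travel; x: across it, towards the red rail. Its level floor with white strips is 80 mm above the bench and 96 mm wide; two side walls, 3 mm thick, centred at x = +/-49.5 mm, rise 30 mm over the floor.
- slot (a point): Centre of the gate slot, on the chute floor (chute y = 0). The chute runs from its flared open mouth at y = -275 mm to the end stop at y = +190 mm, which has a rubber bumper 8 mm thick; the bay is the stretch between gate and end stop.
- gate (a joint): Angle (rad) of yellow gate and red rail, one rigid spring-loaded lever hinged beyond the rail: 0 = gate up, 18 mm above the floor; grows as the rail is pressed down; stop at 0.30. From 0.18 the gate is wholly below the floor; at 0.25 it is 10 mm below and the rail's top is level. Pressing takes 2 to 5 N; it springs up when let go. A tray pushed against the gate does not open it.
- hinge (a point): A point of the hinge axis, level with the gate slot. The axis runs along the chute at x = 149 mm in its frame, 68 mm above the bench.
- rail (a point): Middle of the red rail's top face. Flat strip 280 mm long, from chute y = -250 to +30 mm, and 40 mm wide; press it anywhere, a fingertip may slide along it. Gate up: its middle line is at chute x = 85 mm, 30 mm above the chute floor. At 0.25 rad: at x = 77 mm, 13 mm above the floor, spanning x = 57 to 97 mm.
- gate_edge (a point): Middle of the top edge of the yellow gate blade, which is 80 mm wide across the chute and 5 mm thick along it.
- tray: Aluminium tray rack 140 mm long (its y, along the chute) and 90 mm wide (its x), 0.5 to 0.75 kg with its three rings. Origin: centre of its underside, which slides on the chute floor. Upright end plates, 86 mm wide, reach 45 mm over the underside; their outer faces are 69.5 mm before and behind the origin. Its y axis points in the direction of travel.
- post0 (a point): Foot of the rear post on the tray floor (4 mm above the underside), 43 mm behind the tray's origin. The posts are 25 mm thick and reach 36 mm over the underside.
- post1 (a point): Foot of the middle post, at the tray's centre.
- post2 (a point): Foot of the front post, 43 mm ahead of the tray's origin.
- ring0: Steel ring round the rear post: 40 mm outside, 29 mm inside, 20 mm high, loose. Origin: centre of its underside.
- ring1: The same, round the middle post.
- ring2: The same, round the front post.
- hammer: Hammer 260 mm long, lying on the bench on the robot's side of the chute, to be left alone. Origin on its underside.
- bottle: Blue bottle, 44 mm across and 95 mm high, standing on the bench beside the bay, on the red rail's side, to be left alone. Origin: centre of its foot.
- collar: Dark steel collar, 64 mm outside, 32 mm high, on the bench on the robot's side of the chute, to be left alone. Origin: centre of its underside.
Not all that is in view belongs to the job. What is shaped like the ring2 but orange is not meant.

How it is judged:
By the outcome, as a careful person would: the job done as asked, in the order asked, and still so for the second after the job is handed in, with the robot touching nothing.
It also fails if it takes over 45 s, if anything falls off the work surface, if the arm or the gripper's body presses on something with over 40 N, if the wrist force passes 120 N, or if a joint passes its speed limit or range.

## Robot

A 7-joint arm with a two-finger parallel gripper is mounted at the origin on the work surface. World frame = base frame: x ahead of the robot, y to its left, z up, the work surface at z = 0. Lengths are in m, angles in rad, forces in N, time in s.
With the tool pointing down it reaches from about 0.425 to 1.025 m from the base axis. Payload 9.4 kg.
Tool frame: the origin (TCP) lies on the front face of the gripper's body, between the roots of the fingers; the fingertips stand 84 mm ahead of it and the grasp point (between the pads) lies ctrl.grasp_offset ahead of it (ctrl.grasp_offset is the distance from the TCP to the grasp point, in m); z points along the fingers, x is the direction in which the jaws open and shut, and the axes are right-handed (so a half turn about z gives the same grasp; the last joint's range is limited). The gripper opens to 93 mm and grips with 3 to 60 N. Pads are 15 mm wide; open, the fingers measure 128 mm over their backs; the gripper's body (75 mm by 188 mm) begins 65 mm behind the grasp point.
Start: joints at [1.128, 0.599, -0.003, 1.599, 0.002, 0.943, -0.08], TCP at [0.259, -0.677, 0.303] pointing down, gripper open.
Joint ranges: [-2.57, 2.57], [-0.35, 1.97], [-1.29, 1.29], [0.11, 2.56], [-1.05, 4.19], [0.11, 1.86], [-2.63, 2.63]. Speed limits (rad/s): [2.22, 2.22, 3.01, 3.01, 3.14, 3.14, 3.14].

## Interface

Orientations are given as a unit quaternion [x, y, z, w].
In Python, from rig import ctrl, kin, status, get_image, calibration gives the robot as it stands. The module is installed in compiled form; this text tells all that it offers. Calls block until the motion is done:
- ctrl.move_pose(position, orientation): joint-space move of the TCP to a pose.
- ctrl.move_linear(position, speed=0.15, ori=None, contact_N=None): straight line of the TCP; ori=None keeps the orientation; speed is the mean speed in m/s. With contact_N (N) it stops when the force on the tool has changed by that much, and returns True; else False.
- ctrl.movej(angles): joint-space move.
- ctrl.command_gripper(opening, newtons=None): finger opening in m; newtons is the grip in N (None keeps the last); returns when the fingers have stopped.
- ctrl.dwell(seconds).
- kin.ik(position, orientation): joint angles nearest the present ones, or None.
- status.sense(): the state.
- get_image(name): name is "side" or "top"; returns (picture, depth): 400x640x3 uint8, red, green, blue; 400x640 float32, m along the optical axis (not along the pixel's ray), 0 where there is no reading.
- calibration(name): a dict with "fovy" (degrees; the focal length in pixels is half the picture's height over the tangent of half this angle, whatever the lens; pixels are square), "cx", "cy" (the principal point, pixels), "k1" (the pictures are not rectified: a ray, as slopes to the right and down, at radius r is drawn at 1 + k1 r^2 times it, then the intrinsics apply), "origin" and "orientation" of the camera in the world. Camera axes: x right, y down, z forward; pixel columns grow to the right and rows downward; lengths in m; the calibration is good to about 2 mm. A picture is of the moment at which its call begins. calibration takes no time and is no camera call.
A pose or a line that the arm cannot do raises ctrl.PlanningError and nothing moves.
- ctrl.sign_off(): hands the job in, once; it reports no verdict.
The state is a dict: "clock": time; "joint_pos": joint angles; "joint_velocities": joint speeds; "tau": joint torques, N m; "tcp_pos": TCP position; "tcp_rot": TCP orientation; "wrist_force": force on the tool from outside, world axes, zero at the start; "moment": the same for the moment, N m; "finger_gap": finger opening in m.
Only numpy, scipy, OpenCV 4.12 (cv2) and the standard library are available. Lean on these libraries where they do the work, as an engineer would, in place of code of your own. Each camera call takes 0.05 s, during which the arm holds its last target.

## Working session

There is one attempt and no reset: what is moved stays moved. The work goes in short steps, each a Python script; the robot and the scene stay as the last script left them, time stands still between calls to the robot, and variables do not carry over. Pictures are saved under pics/ and viewed, and the job is handed in when it is done.

```bash
mkdir -p pics; cat > h.py <<'E'
import numpy as np, cv2
from rig import ctrl, kin, status, get_image, calibration
from scipy.spatial.transform import Rotation as R
def cam(n):
    c=calibration(n); f=200/np.tan(np.radians(c['fovy'])/2)
    o=np.array(c['orientation'])
    Rm=R.from_quat(o).as_matrix() if o.size==4 else o.reshape(3,3)
    return c,f,Rm
def ray(n,u,v):
    c,f,Rm=cam(n)
    d=np.array([(u-c['cx'])/f,(v-c['cy'])/f]); s=d.copy()
    for _ in range(20): s=d/(1+c['k1']*(s@s))
    return np.array(c['origin']),Rm@np.array([s[0],s[1],1])
def atz(n,u,v,z):
    o,d=ray(n,u,v); return o+d*(z-o[2])/d[2]
def atd(n,u,v,dep):
    o,d=ray(n,u,v); return o+d*dep[int(round(v)),int(round(u))]
def proj(n,p):
    c,f,Rm=cam(n); q=Rm.T@(np.array(p)-c['origin']); s=q[:2]/q[2]; s=s*(1+c['k1']*(s@s))
    return s*f+[c['cx'],c['cy']]
def shot(n,tag):
    im,d=get_image(n); cv2.imwrite(f'pics/{tag}.png',im[:,:,::-1]); np.save(f'pics/{tag}.npy',d); return im,d
E
python3 - <<'E'
from h import *
np.set_printoptions(precision=4,suppress=True)
for n in('top','side'): shot(n,n+'0'); print(calibration(n))
print(status.sense(), ctrl.grasp_offset)
E
```

```text
{'fovy': 48.86357277335896, 'cx': 323.40825745178535, 'cy': 206.84377958554234, 'k1': 0.012692030738759552, 'origin': array([0.4223, 0.0943, 0.8467]), 'orientation': array([ 0.7606, -0.6409,  0.0658, -0.08  ])}
{'fovy': 44.35489782244537, 'cx': 322.1551935360582, 'cy': 193.74872411622195, 'k1': 0.04341532460186865, 'origin': array([ 0.1862, -0.3917,  0.6577]), 'orientation': array([ 0.8633, -0.289 ,  0.1289, -0.3931])}
{'clock': 0.1, 'joint_pos': array([ 1.1283,  0.6   , -0.0025,  1.6   ,  0.0018,  0.9429, -0.0798]), 'joint_velocities': array([-0.0003, -0.002 ,  0.0022, -0.0021, -0.0004, -0.0008, -0.0009]), 'tau': array([  0.0045, -76.6555,   1.5018, -25.2938,  -0.0523,   0.0136,
         0.0001]), 'tcp_pos': array([ 0.2592, -0.6767,  0.302 ]), 'tcp_rot': array([ 0.8239, -0.5667, -0.0006, -0.0003]), 'wrist_force': array([ 0.0771, -0.5309, -0.5054]), 'moment': array([-0.0336,  0.0292, -0.0141]), 'finger_gap': 0.09306520288463652} 0.0653
```

View pics/top0.png

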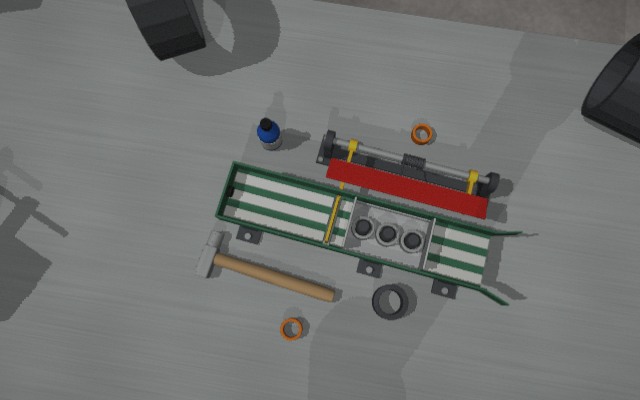

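View pics/side0.png

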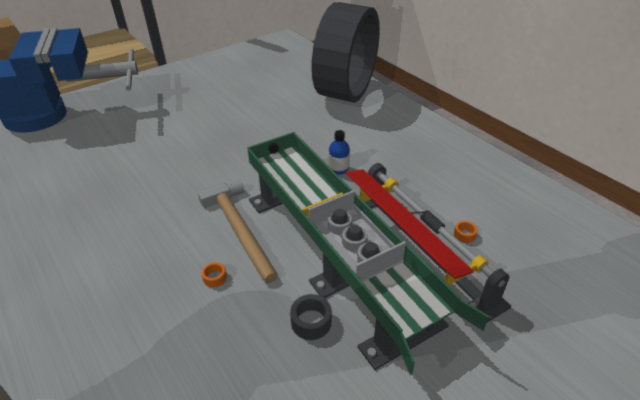

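The top view shows the chute running from its mouth at the right (~500,265) to the closed end at the left (~228,190). The gate is at (333,215) and the tray sits right before it. I'll enlarge to get exact positions.

```bash
python3 - <<'E'
from h import *
im=cv2.imread('pics/top0.png')
cv2.imwrite('pics/c1.png',cv2.resize(im[120:310,205:365],None,fx=5,fy=5,interpolation=cv2.INTER_CUBIC)[:,:800][130:730])
cv2.imwrite('pics/c2.png',cv2.resize(im[165:315,330:530],None,fx=4,fy=4,interpolation=cv2.INTER_CUBIC))
np.set_printoptions(precision=4,suppress=True)
print(atz('top',228,190,.08),atz('top',490,265,.08), atz('top',333,215,.098),atz('top',388,232,.12))
E
```

```text
[0.5825 0.2974 0.08  ] [ 0.5286 -0.1774  0.08  ] [0.5659 0.104  0.098 ] [0.5488 0.0087 0.12  ]
```

View pics/c1.png

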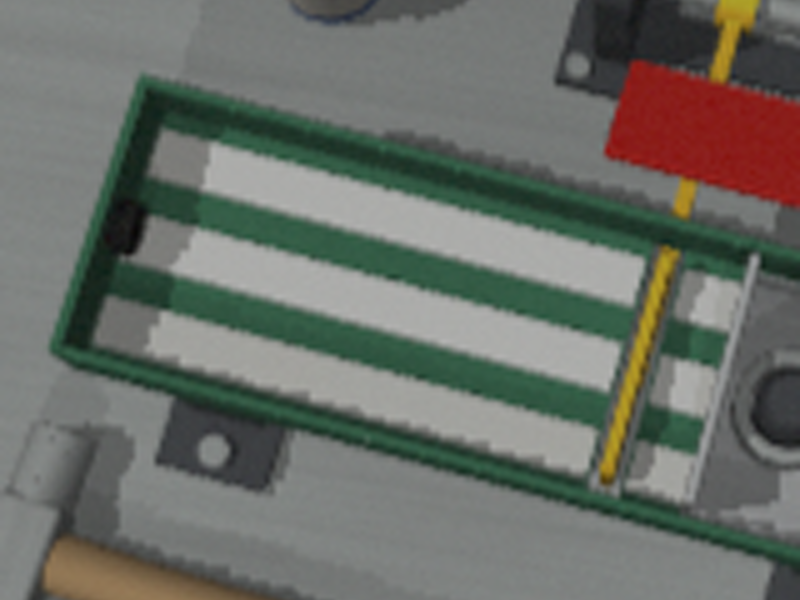

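View pics/c2.png

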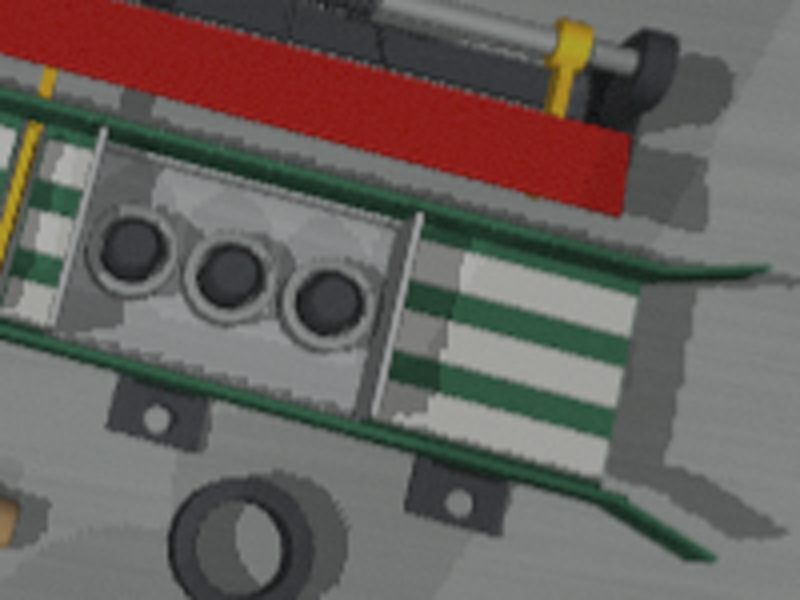

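```bash
cat > fit.py <<'E'
from h import *
from scipy.optimize import least_squares
np.set_printoptions(precision=4,suppress=True)
def c1(x,y): return (205+x/5-.4,120+(y+130)/5-.4)
def c2(x,y): return (330+x/4-.4,165+y/4-.4)
P=[((.040,0,.098),c1(670,252)),((-.040,0,.098),c1(607,480)),((.048,-.275,.08),c2(640,290)),((-.048,-.275,.08),c2(603,478)),
((.0656,.03,.115),c1(605,155)),((.1044,.03,.105),c1(632,62)),((.0656,-.25,.115),c2(620,215)),((.1044,-.25,.105),c2(632,133)),
((.051,.190,.110),c1(148,85)),((-.051,.19,.11),c1(60,350))]
def W(q,p):
    c,s=np.cos(q[2]),np.sin(q[2]); return np.array([q[0]+c*p[0]-s*p[1],q[1]+s*p[0]+c*p[1],p[2]])
def fit(P,n='top'):
    r=least_squares(lambda q:np.concatenate([proj(n,W(q,p))-u for p,u in P]),[.56,.1,-.1],loss='soft_l1')
    return r.x, np.array([proj(n,W(r.x,p))-u for p,u in P])
if __name__=='__main__':
    q,res=fit(P); print('chute',q); print(res)
    T=[((.043,.0695,.125),c1(752,256)),((-.043,.0695,.125),c1(688,500)),((.043,-.0695,.125),c2(424,215)),((-.043,-.0695,.125),c2(379,417))]
    t,res=fit(T); print('tray',t);print(res)
    c,s=np.cos(q[2]),np.sin(q[2]); d=t[:2]-q[:2]; print('tray in chute',c*d[0]+s*d[1],-s*d[0]+c*d[1],t[2]-q[2])
    im=cv2.imread('pics/side0.png')
    for p,u in P: cv2.circle(im,tuple(int(round(a)) for a in proj('side',W(q,p))),2,(255,0,255),-1)
    for p,u in T: cv2.circle(im,tuple(int(round(a)) for a in proj('side',W(t,p))),2,(255,255,0),-1)
    cv2.imwrite('pics/sfit.png',cv2.resize(im[120:380,230:510],None,fx=2.3,fy=2.3))
    print(ray('side',0,0)[0])
E
python3 fit.py
```

```text
chute [ 0.5591  0.1048 -0.0951]
[[-0.7589  1.014 ]
 [-0.142  -0.6099]
 [ 0.9513 -1.9671]
 [-0.3129  4.8382]
 [-0.4885 -0.239 ]
 [-0.1334 -0.5705]
 [ 0.9058 -0.0548]
 [ 0.1106  0.1292]
 [ 0.3505 -0.8303]
 [-0.2009  1.5641]]
tray [ 0.5482  0.0074 -0.1004]
[[ 0.0335 -0.0874]
 [-0.4251  0.1943]
 [ 0.3058  0.0967]
 [ 0.0682 -0.2174]]
tray in chute -0.0015993856102741802 -0.0978999449505387 -0.005299200878407989
[ 0.1862 -0.3917  0.6577]
```

View pics/sfit.png

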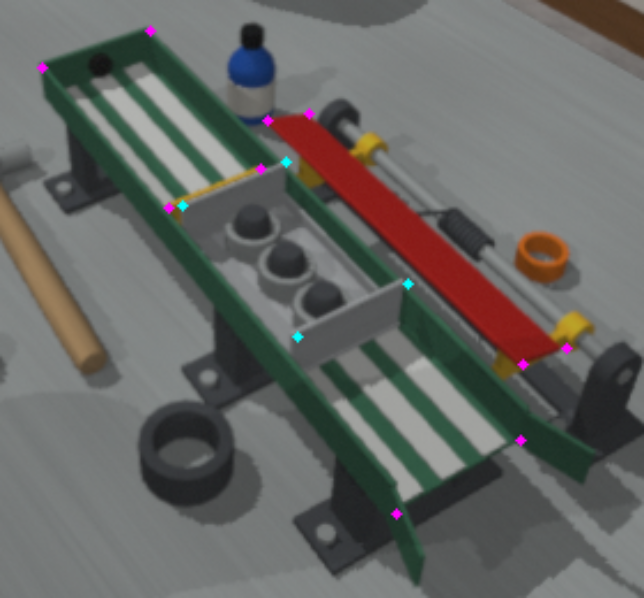

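```bash
cat >> h.py <<'E'
E
python3 - <<'E'
import fit
from fit import *
P=[p for i,p in enumerate(fit.P) if i not in(2,3)]
q,res=fit.fit(P); print(q); print(res)
t=np.array([.5482,.0074]); d=t-q[:2]; c,s=np.cos(q[2]),np.sin(q[2]); print(c*d[0]+s*d[1],-s*d[0]+c*d[1])
D=np.load('pics/top0.npy')
for p in [(.0,.1,.08),(0,-.25,.08),(.085,-.11,.11),(.0,-.05,.08)]:
    u=proj('top',W(q,p)); print(p,u,atd('top',*u,D))
np.save('q.npy',q)
best=None
for f in(0,np.pi):
    # tool z down, x along chute +/-x
    o=(R.from_euler('z',q[2]+f)*R.from_euler('x',np.pi)).as_quat()
    for y in(-.19,.02):
        p=W(q,(.038,y,.176)); j=kin.ik(p,o); print(f,p,o,j)
E
```

```text
Traceback (most recent call last):
AttributeError: 'function' object has no attribute 'P'
```

```bash
python3 - <<'E'
from fit import *
P=[p for i,p in enumerate(P) if i not in(2,3)]
q,res=fit(P); print(q); print(res)
t=np.array([.5482,.0074]); d=t-q[:2]; c,s=np.cos(q[2]),np.sin(q[2]); print(c*d[0]+s*d[1],-s*d[0]+c*d[1])
D=np.load('pics/top0.npy')
for p in [(.0,.1,.08),(0,-.25,.08),(.085,-.11,.11),(.0,-.05,.08)]:
    u=proj('top',W(q,p)); print(p,u,atd('top',*u,D))
np.save('q.npy',q)
for f in(0,np.pi):
    o=(R.from_euler('z',q[2]+f)*R.from_euler('x',np.pi)).as_quat()
    for y in(-.19,.02):
        p=W(q,(.038,y,.176)); j=kin.ik(p,o); print(f,p,o,j)
E
```

```text
[ 0.559   0.1047 -0.0953]
[[-0.7004  1.042 ]
 [-0.0875 -0.5821]
 [-0.4272 -0.2124]
 [-0.0711 -0.5441]
 [ 0.9673 -0.0093]
 [ 0.1732  0.1739]
 [ 0.412  -0.814 ]
 [-0.1443  1.5796]]
-0.001526548962883463 -0.09783900569769287
(0.0, 0.1, 0.08) [277.548  206.1156] [0.5686 0.2043 0.0795]
(0, -0.25, 0.08) [471.1411 257.9209] [ 0.5353 -0.1444  0.0795]
(0.085, -0.11, 0.11) [406.4585 187.2173] [ 0.6335 -0.0131  0.1089]
(0.0, -0.05, 0.08) [359.2197 227.9635] [0.5478 0.0568 0.1174]
0 [ 0.5788 -0.0881  0.176 ] [ 0.9989 -0.0476 -0.      0.    ] [ 0.2579  0.6166 -0.2995  2.0148  0.3292  0.5559 -0.3666]
0 [0.5988 0.1209 0.176 ] [ 0.9989 -0.0476 -0.      0.    ] [-0.1021  0.6373 -0.2841  1.9571  0.3053  0.5883 -0.6843]
3.141592653589793 [ 0.5788 -0.0881  0.176 ] [0.0476 0.9989 0.     0.    ] [-0.2789  0.66    0.5078  2.0499 -0.581   0.5743 -2.5978]
3.141592653589793 [0.5988 0.1209 0.176 ] [0.0476 0.9989 0.     0.    ] [ 0.369   0.8895 -1.1061  1.9273  0.977   0.9932  1.8367]
```

Depth readings match the known heights: floor at 79.5 mm and rail at 109 mm. Next I'll move above the start point, behind the tray.

```bash
python3 - <<'E'
from h import *
from fit import W
np.set_printoptions(precision=4,suppress=True)
q=np.load('q.npy'); o=(R.from_euler('z',q[2])*R.from_euler('x',np.pi)).as_quat()
ctrl.command_gripper(.060,10)
ctrl.move_pose(W(q,(.038,-.192,.29)),o)
ctrl.move_linear(W(q,(.038,-.192,.215)),speed=.1,ori=o)
s=status.sense(); print(s['clock'],s['tcp_pos'],W(q,(.038,-.192,.215)),s['finger_gap'],s['wrist_force'])
shot('side','side1'); shot('top','top1')
im=cv2.imread('pics/side1.png'); cv2.imwrite('pics/s1c.png',cv2.resize(im[120:400,270:530],None,fx=2.1,fy=2.1,interpolation=cv2.INTER_CUBIC))
E
```

```text
4.1083 [ 0.5789 -0.0901  0.2154] [ 0.5786 -0.0901  0.215 ] 0.06017862325790162 [-0.7981  0.1767  0.5961]
```

View pics/s1c.png

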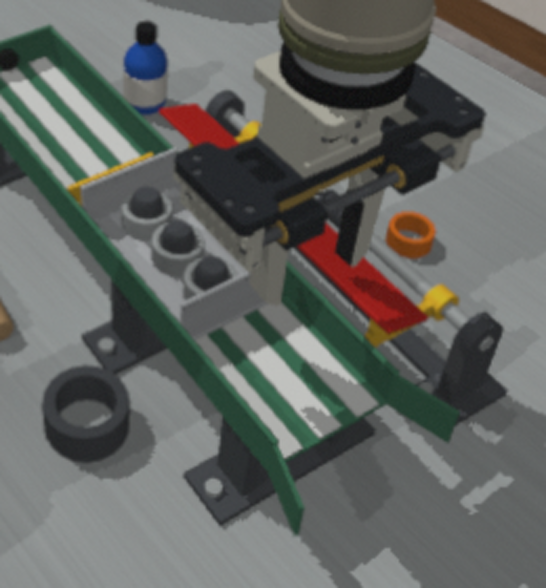

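View pics/top1.png

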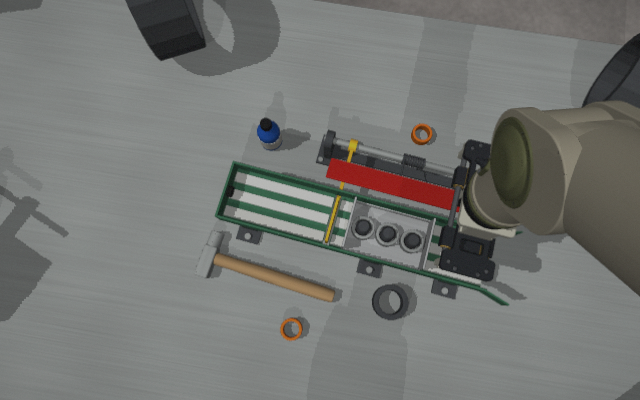

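The fingers straddle the chute's right wall, one over the rail and one behind the tray's rear plate. Next is pressing the rail down, with force readings at each step.

```bash
python3 - <<'E'
from h import *
from fit import W
np.set_printoptions(precision=4,suppress=True)
q=np.load('q.npy'); o=(R.from_euler('z',q[2])*R.from_euler('x',np.pi)).as_quat()
for z in (.200,.195,.190,.184,.180,.1765):
    ctrl.move_linear(W(q,(.038,-.192,z)),speed=.05,ori=o); ctrl.dwell(.1)
    s=status.sense(); print(s['clock'],z,s['tcp_pos'],s['wrist_force'])
    if abs(s['wrist_force'][2])>12: break
im,D=shot('side','side2'); im,D2=shot('top','top2')
im=cv2.imread('pics/side2.png'); cv2.imwrite('pics/s2c.png',cv2.resize(im[120:400,270:530],None,fx=2.1,fy=2.1,interpolation=cv2.INTER_CUBIC))
for y in(-.08,-.04,0):
  for x in(.07,.09):
    u=proj('top',W(q,(x,y,.093))); print(x,y,atd('top',*u,D2))
E
```

```text
4.7583 0.2 [ 0.5786 -0.0901  0.2   ] [-0.3733  0.0057 -0.2793]
5.1083 0.195 [ 0.5789 -0.0901  0.1951] [ 1.1311 -0.4612  1.2821]
5.4583 0.19 [ 0.5787 -0.0901  0.1901] [0.4107 0.0548 2.037 ]
5.825 0.184 [ 0.5785 -0.0901  0.1841] [-1.2639 -0.1256  2.5494]
6.175 0.18 [ 0.5785 -0.0901  0.1801] [-1.3777 -0.0658  2.9631]
6.525 0.1765 [ 0.5784 -0.0901  0.1766] [-1.9373 -0.4384  3.975 ]
0.07 -0.08 [0.6215 0.0182 0.0915]
0.09 -0.08 [0.6414 0.0163 0.0918]
0.07 -0.04 [0.6246 0.0582 0.094 ]
0.09 -0.04 [0.6452 0.0562 0.0917]
0.07 0 [0.6295 0.098  0.0902]
0.09 0 [0.6488 0.0961 0.0924]
```

View pics/s2c.png

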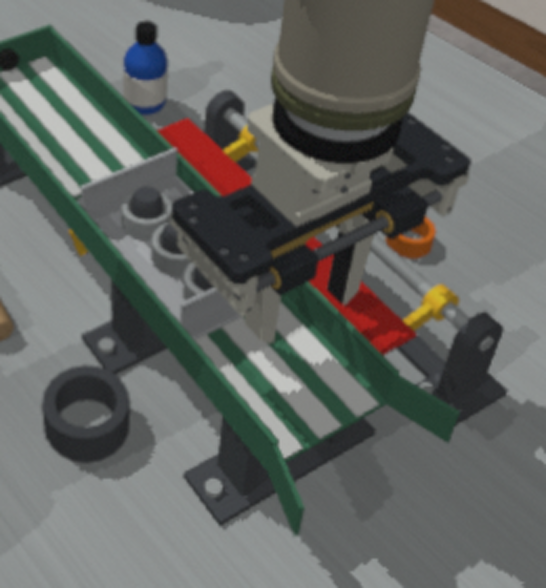

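The gate is sunk and the rail top measures about 92 mm, which is level, so the angle is about 0.26. Press force is 4 N. Now a slow approach, then one steady push.

```bash
python3 - <<'E'
from h import *
from fit import W
np.set_printoptions(precision=4,suppress=True)
q=np.load('q.npy'); o=(R.from_euler('z',q[2])*R.from_euler('x',np.pi)).as_quat()
ctrl.move_linear(W(q,(.038,-.178,.176)),speed=.02,ori=o)
s=status.sense(); print(s['clock'],s['tcp_pos'],s['wrist_force'])
r=ctrl.move_linear(W(q,(.038,.0175,.176)),speed=.04,ori=o,contact_N=18)
s=status.sense(); print(r,s['clock'],s['tcp_pos'],s['wrist_force'])
shot('side','side3'); shot('top','top3')
im=cv2.imread('pics/side3.png'); cv2.imwrite('pics/s3c.png',cv2.resize(im[60:340,220:500],None,fx=2.1,fy=2.1,interpolation=cv2.INTER_CUBIC))
E
```

```text
7.475 [ 0.5801 -0.0757  0.1761] [1.3748 0.3503 2.7282]
False 12.5167 [0.598  0.117  0.1759] [-0.2943 -6.5322  5.38  ]
```

View pics/s3c.png

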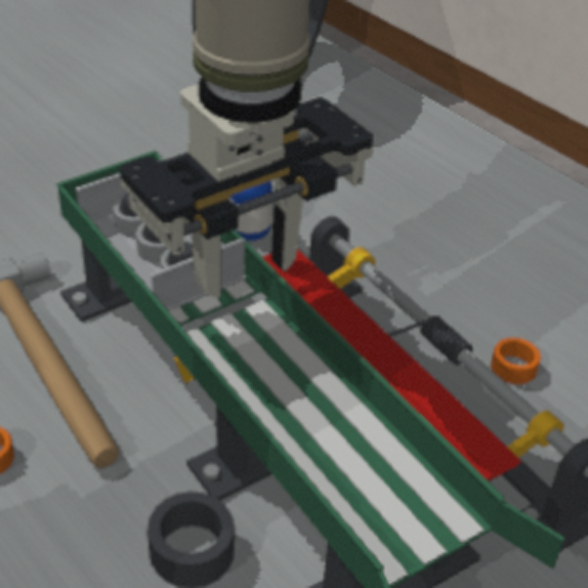

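View pics/top3.png

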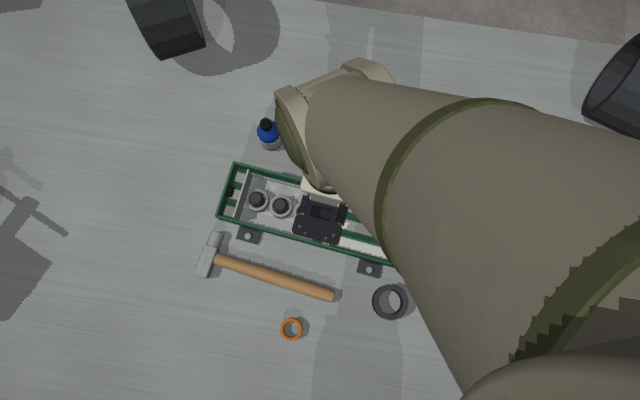

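```bash
python3 - <<'E'
from h import *
from fit import W
q=np.load('q.npy')
for yy in(.15,.165,.18): print(yy,proj('top',W(q,(.043,yy,.125))),proj('top',W(q,(-.043,yy,.125))))
im=cv2.imread('pics/top3.png'); cv2.imwrite('pics/t3c.png',cv2.resize(im[150:260,205:355],None,fx=5,fy=5,interpolation=cv2.INTER_CUBIC))
E
```

```text
0.15 [253.8185 169.3217] [238.6435 217.1652]
0.165 [245.4143 167.1059] [230.0595 214.8474]
0.18 [237.0265 164.8943] [221.4925 212.5346]
```

View pics/t3c.png

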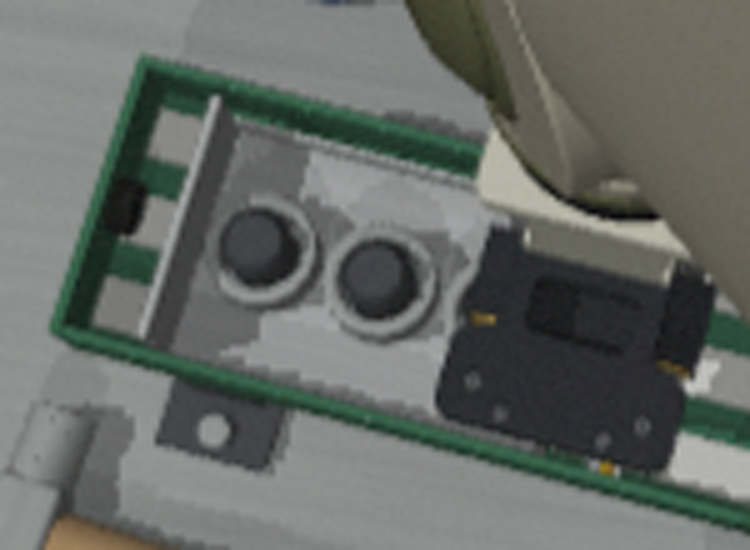

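The tray's front face is at chute y ≈ 160 mm, so its rear is at about 21 mm. That puts it about 18 mm past the gate and about 20 mm short of the bumper. I'll back off a few mm with the rail still held, then raise the hand slowly.

```bash
python3 - <<'E'
from h import *
from fit import W
np.set_printoptions(precision=4,suppress=True)
q=np.load('q.npy'); o=(R.from_euler('z',q[2])*R.from_euler('x',np.pi)).as_quat()
ctrl.move_linear(W(q,(.038,.0105,.176)),speed=.03,ori=o)
s=status.sense(); print(s['clock'],s['tcp_pos'],s['wrist_force'])
ctrl.move_linear(W(q,(.038,.0105,.206)),speed=.05,ori=o)
ctrl.move_linear(W(q,(.038,.0105,.30)),speed=.1,ori=o)
ctrl.move_linear(W(q,(.038,-.25,.32)),speed=.2,ori=o)
ctrl.move_pose([.30,-.5,.32],o)
s=status.sense(); print(s['clock'],s['tcp_pos'],s['wrist_force'])
shot('side','side4'); shot('top','top4')
im=cv2.imread('pics/side4.png'); cv2.imwrite('pics/s4c.png',cv2.resize(im[110:310,220:460],None,fx=2.8,fy=2.8,interpolation=cv2.INTER_CUBIC))
im=cv2.imread('pics/top4.png'); cv2.imwrite('pics/t4c.png',cv2.resize(im[110:310,190:450],None,fx=3,fy=3,interpolation=cv2.INTER_CUBIC))
E
```

```text
13.0 [0.5977 0.1118 0.176 ] [-0.4101  1.0483  3.2279]
17.9333 [ 0.3014 -0.4992  0.3201] [ 0.6412 -0.2741  0.0162]
```

View pics/s4c.png

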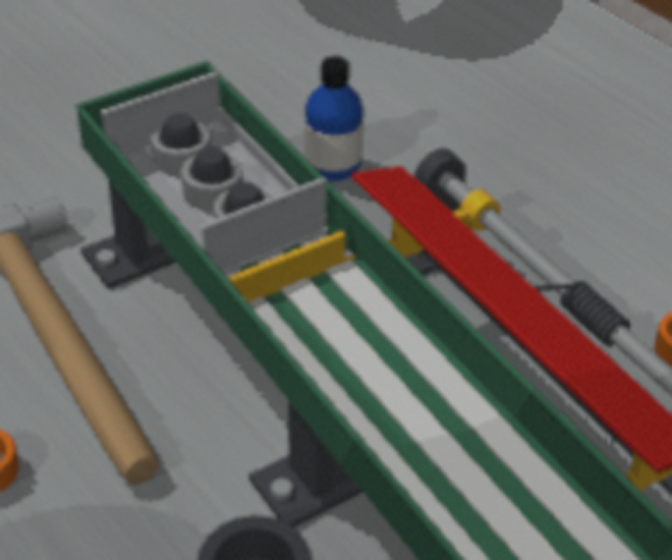

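View pics/t4c.png

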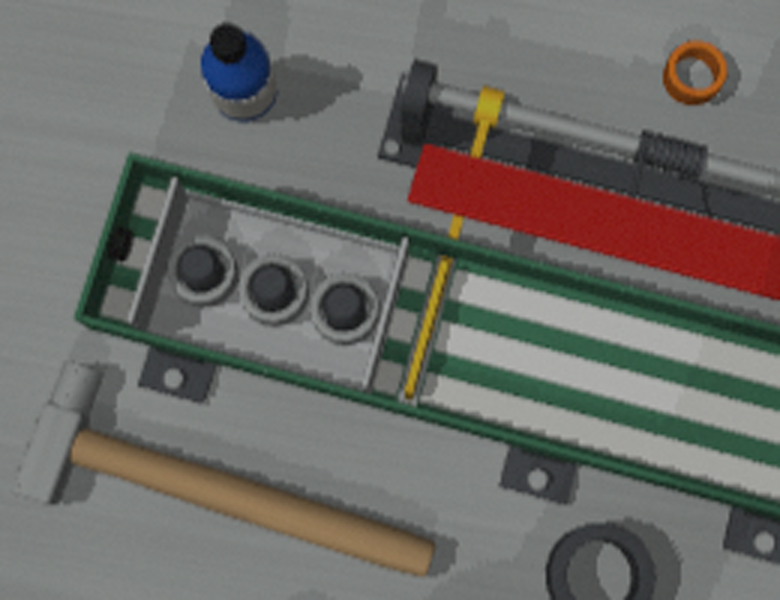

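The gate is fully up behind the tray (top crop: gate from (445,260) to (410,395), tray rear plate from (405,240) to (370,388)), with a clear gap between them. All three rings are on their posts. Handing in.

```bash
python3 -c "
from h import *
ctrl.sign_off(); print(status.sense()['clock'])"
```

```text
the job is handed in; nothing more can be done
the job is handed in; nothing more can be done
```

The tray is through the gate and in the bay, and the job is handed in; the last clock reading before hand-in was 17.9 s of the 45 s allowed. I held the red rail down with one fingertip, with 3–5 N of upward force on the tool. With the other finger I pushed the tray along in one slow, steady stroke. I then backed off about 7 mm with the rail still down and lifted the hand clear.

**Gate during the push:** the rail top measured about 92 mm above the bench before the push, which puts the gate angle near 0.26 rad, below the chute floor. I held that height to the end of the stroke, and the largest wrist reading I took was about 8 N.

**Final pictures:**
- The gate is fully up, with its slot clear of the tray. The tray's rear face is about 18 mm past the gate, and its front is about 20 mm short of the bumper.
- All three rings are on their posts.
- The hammer, the bottle and the collar look untouched.
- The arm was well away from the scene.

**Position fit:** two floor points at the chute mouth were up to 5 px off, most likely hidden by the chute wall, so I dropped them. The other points fitted to within about 1.6 px, and the depth readings agreed with the given heights to about 1 mm. No other check failed or disagreed.

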